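# Pull off the treat jar's snug cap and refill the jar

### The job

Refill the dog-treat jar: draw the forked puller out of its rack by the tail of its handle, lay it flat on the worktop, let go, and take it again close behind the fork. Hook the fork under the rim of the jar's snug cap, pull straight up until the cap pops off, and gently set puller and cap down on the bare worktop, the cap standing right way up; the fingers must not handle the cap. Then feed both biscuits through the neck one at a time, leaving the other things on the worktop where they are.

Things in the scene. Friction and masses are not known exactly. Their poses are not given: they have to be found in the camera images.
- jar: Clear glass jar with a copper band, screwed to the worktop (does not move). Origin: centre of its underside; z up. Steel foot plate of radius 60, 5 thick; body of outer radius 50 up to 95 high, then a shoulder narrowing to a neck of outer radius 19.5 from 123 up to the rim at 155.
- jar_mouth (a point): Centre of the jar's mouth, at the rim 155 above its underside. Neck bore radius 17, widening below the shoulder, open down to the floor 11 above the jar's underside. Four small spring pads outside the neck, 144 to 150 high, rub on the inside of the cap's skirt and hold it by friction.
- cap: Copper-coloured mushroom-shaped cap, 60 g, pushed over the jar's neck. Origin: centre of its skirt's lower edge; z up. Skirt outer radius 25, z 0 to 18; on it a disc of radius 37, z 18 to 29. Seated, its origin is 137 above the jar's origin (underside of the rim 155 high, nothing but skirt and neck below it). It takes 5 to 10 N straight up and comes free after about 13 of travel.
- cap_rim (a point): Centre of the flat underside of the cap's disc (z 18 in the cap's frame); the fork's prongs go under its overhanging rim, one on each side of the skirt. Freed, the cap rides on the prongs by this rim; when the puller is lowered onto a flat surface the cap stands on its skirt and the prongs sink clear of it.
- puller: Forked puller, 160 g: steel fork, straight black handle. Origin: on the underside, between the prongs where the cap's axis should be; x points to the prong tips, z up. Prongs z 0 to 6, 9 wide, 60 gap between, x -38 to +30; bridge behind them x -48 to -38, 6 thick, 78 wide. Handle x -178 to -48, 16 wide, z 0 to 22. Underside flat. Centre of mass about x -56.
- puller_grip (a point): Middle of the handle close behind the fork, at x -73, z 11 in the puller's frame: where to hold it for pulling. Axes as the puller.
- puller_tail (a point): Middle of the handle near its tail, at x -152, z 11 in the puller's frame: the part that sticks out of the rack. Axes as the puller.
- rack: Wooden rack fixed to the worktop, holding the puller flat at the start. Origin: centre of its underside, z up. 130 long (x), 98 wide, 41 high: floor 8 thick, side walls, end wall at x +65, open end at x -65, and two bars across the top (underside 36 high, at x -45 and +45).
- rack_floor (a point): How the puller sits in the rack (same point as the rack's origin): flat on the floor, its x along the rack's x, its tail sticking out about 80 past the open end at x -65. Because of the bars it can only be drawn out straight along the rack's -x; the fork is clear after 128 of travel (allow 145).
- board: Dark wooden board fixed to the worktop, 90 x 110, 12 thick, on which the biscuits stand. Origin: centre of its underside.
- biscuit_a: Brown round dog biscuit standing on the board: upright cylinder 24 in diameter, 26 high, about 12 g. Origin: centre of its underside.
- biscuit_b: The second biscuit, same as the first.
- mug: White mug, radius 38, 90 high, bystander. Origin: centre of underside.
- oil: Green oil bottle, radius 30, 160 high, bystander. Origin: centre of underside.
- plant: Small plant in a yellow pot, radius 43, 150 high, bystander. Origin: centre of underside.
- shaker: White salt shaker, radius 18, 65 high, bystander. Origin: centre of underside.
- spoon: Spoon 150 long, lying on the worktop, bystander.
- spice: Amber spice jar, radius 22, 90 high, bystander. Origin: centre of underside.

How it is judged:
By the outcome, as a careful person would: the job done as asked, in the order asked, and still so for the second after the job is handed in, with the robot touching nothing.
It also fails if it takes over 72 s, if anything falls off the work surface, if the arm or the gripper's body presses on something with over 40 N, if the wrist force passes 120 N, or if a joint passes its speed limit or range.

### The arm

A 6-joint arm with a two-finger parallel gripper is mounted at the origin on the work surface. World frame = base frame: x ahead of the robot, y to its left, z up, the work surface at z = 0. Lengths are in m, angles in degrees, forces in N, time in s.
With the tool pointing down it reaches from about 0.325 to 0.9 m from the base axis. Payload 6.1 kg.
Tool frame: the origin (TCP) lies midway between the tips of the shut fingers; the grasp point (between the pads) lies robot.tcp_to_grasp behind it (robot.tcp_to_grasp is the distance from the TCP to the grasp point, in m); z points along the fingers, y is the line along which they close (so a half turn about z gives the same grasp; the last joint's range is limited). The gripper opens to 85 mm and grips with 20 to 120 N. Pads are 22 mm wide; open, the fingers measure 114 mm over their backs; the gripper's body (76 mm by 85 mm) begins 54 mm behind the grasp point. The pads swing forward as they close: fully open they stand 13 mm farther back than shut.
Start: joints at [64.796, 12.628, 87.462, -0, 79.91, -7.225], TCP at [0.193, 0.594, 0.231] pointing down, gripper open.
Joint ranges: [-170.65, 170.65], [-52.31, 119.04], [5.05, 147.46], [-71.25, 251.25], [11.57, 151.72], [-153.62, 153.62]. Speed limits (degrees/s): [147.25, 147.25, 172.46, 180, 180, 180].

### API

Orientations are given as a 3x3 rotation matrix whose columns are the frame's x, y, z axes.
In Python, from bench import robot, imaging gives the robot as it stands (robot), with the cameras (imaging).
- The arm moves only by the tool nudge_tcp, called after "Request:" as name(argument=value, ...) on one line, values as JSON. Schema: {"type":"object","properties":{"motion":{"type":"array","items":{"type":"array","items":{"type":"array","items":{"type":"number"},"minItems":4,"maxItems":4},"minItems":1,"maxItems":20},"minItems":1,"maxItems":1},"jaw":{"type":"number"},"only":{"type":"string"},"quiet":{"type":"boolean"},"lines":{"type":"string"}},"required":["motion"],"additionalProperties":false}. motion is a list that holds a single list of rows (three levels of brackets), with 1 to 20 rows, each of 4 numbers: dx, dy, dz in m, then a turn about the tool's z in degrees; each row shifts and turns the commanded pose from where the row before left it, along the tool's axes as they then stand; what a row does not reach is not made up. A row lasts 1/12 s, in which the tool goes at most 0.0417 m and 7.16 degrees, less where a joint would pass 70% of its speed; a pose out of reach is approached as far as the arm can. jaw is the finger opening in m, set as the call begins (left out keeps the last). The fingers move at their own pace and stop on an object; the grip force is fixed at half the most. Time passes only in rows, so rows that do not move let the fingers close. The tool returns the time, the measured TCP pose, the force, the opening and the grip force at its end. only (a regular expression) keeps the lines of the reply that match it, lines (a string "A,B") keeps lines A to B, and quiet returns only ok. Input that does not fit is refused with a message, and nothing moves.
- robot.observe(): the state, without advancing time (a new reading comes with each control period).
- imaging.grab_frame(name): name is "scene" or "top" or "wrist"; returns a dict with "color" (400x640x3 uint8, red, green, blue), "K" (3x3 intrinsics, pixels), "k1" (the pictures are not rectified: a ray, as slopes to the right and down, at radius r is drawn at 1 + k1 r^2 times it, then the intrinsics apply), "rvec" (rotation vector, rad) and "tvec" (3), from world to camera coordinates, as OpenCV has them; the wrist camera has in their place "hand_eye" (4x4, takes a point from camera to tool coordinates, whose origin is the TCP and whose axes are the flange's). Camera axes: x right, y down, z forward; pixel columns grow to the right and rows downward; lengths in m; the calibration is good to about 2 mm. A picture is of the moment at which its call begins: read the wrist's pose just before it. There is no depth.
- robot.finish_job(): hands the job in; it is judged then, once.
The state is a dict: "clock": time; "qpos": joint angles; "qvel": joint speeds; "tau": joint torques, N m; "ee_pos": TCP position; "tcp_rot": TCP orientation; "wrist_force": force on the tool from outside, world axes, zero at the start; "ft_torque": the same for the moment, N m; "gripper_width": finger opening in m; "gripper_force": force on a finger pad.
Only numpy, scipy, OpenCV 4.12 (cv2) and the standard library are available. Lean on these libraries where they do the work, as an engineer would, in place of code of your own. Each camera call takes 0.05 s, during which the arm holds its last target. There are 200 camera calls.

## Working session

There is one attempt and no reset: what is moved stays moved. The work goes in short steps, Python scripts to look and compute and a tool call to move; the robot and the scene stay as the last step left them, time stands still between calls to the robot, and variables do not carry over. Pictures are saved under pics/ and viewed, at most 10 in all, crops included, and the job is handed in when it is done.

```bash
ls; mkdir -p pics; cat > h.py <<'E'
import numpy as np,cv2,json
from bench import robot, imaging
def grab(name,fn):
    s=robot.observe(); f=imaging.grab_frame(name)
    cv2.imwrite(f'pics/{fn}.png',cv2.cvtColor(np.asarray(f['color']),cv2.COLOR_RGB2BGR))
    d={k:np.asarray(v).tolist() for k,v in f.items() if k!='color'}
    d['ee']=np.asarray(s['ee_pos']).tolist(); d['R']=np.asarray(s['tcp_rot']).tolist(); d['wrist']=name=='wrist'
    json.dump(d,open(f'pics/{fn}.json','w'))
def pose(d):
    "camera centre and camera->world rotation"
    if d['wrist']:
        H=np.array(d['hand_eye']);R=np.array(d['R']); return np.array(d['ee'])+R@H[:3,3], R@H[:3,:3]
    R=cv2.Rodrigues(np.array(d['rvec'],float))[0]; return -R.T@np.array(d['tvec']).ravel(), R.T
def ray(fn,u,v):
    d=json.load(open(f'pics/{fn}.json'));K=np.array(d['K'])
    k=np.array([d['k1'],0,0,0,0],float)
    p=cv2.undistortPoints(np.array([[[u,v]]],float),K,k)[0,0]
    c,R=pose(d); return c,R@np.array([p[0],p[1],1])
def plane(fn,u,v,z):
    c,r=ray(fn,u,v); return c+r*(z-c[2])/r[2]
def tri(*o):
    A=np.zeros((3,3));b=np.zeros(3)
    for x in o:
        c,r=ray(*x);r=r/np.linalg.norm(r);P=np.eye(3)-np.outer(r,r);A+=P;b+=P@c
    return np.linalg.solve(A,b)
def proj(fn,X):
    d=json.load(open(f'pics/{fn}.json'));c,R=pose(d)
    w=cv2.Rodrigues(R.T)[0]; return cv2.projectPoints(np.array(X,float).reshape(-1,1,3),w,-R.T@c,np.array(d['K']),np.array([d['k1'],0,0,0,0],float))[0].reshape(-1,2)
E
python3 - <<'E'
from h import *
for n in('top','scene','wrist'):grab(n,n+'0')
for n in('top','scene'):
    d=json.load(open(f'pics/{n}0.json'));c,R=pose(d);print(n,c,R[:,2],d['K'],d['k1'])
s=robot.observe();print(s['clock'],s['tcp_rot'],robot.tcp_to_grasp)
E
```

```text
bench.py
pics
top [0.43833752 0.01575649 1.28375483] [ 0.14506301 -0.00587363 -0.98940498] [[431.51189463057244, 0.0, 318.5527783304608], [0.0, 431.51189463057244, 199.94291756577113], [0.0, 0.0, 1.0]] -0.08835116180058991
scene [ 0.88134299 -0.56714695  0.97438734] [-0.2599963   0.53414135 -0.80442212] [[475.00213497847477, 0.0, 314.83517442228464], [0.0, 475.00213497847477, 200.93562487454136], [0.0, 0.0, 1.0]] -0.0575212809665252
0.15 [[-9.51166081e-01  3.08678925e-01 -6.38883372e-04]
 [ 3.08679544e-01  9.51165004e-01 -1.44021954e-03]
 [ 1.63118084e-04 -1.56709821e-03 -9.99998759e-01]] 0.0187
```

View pics/top0.png

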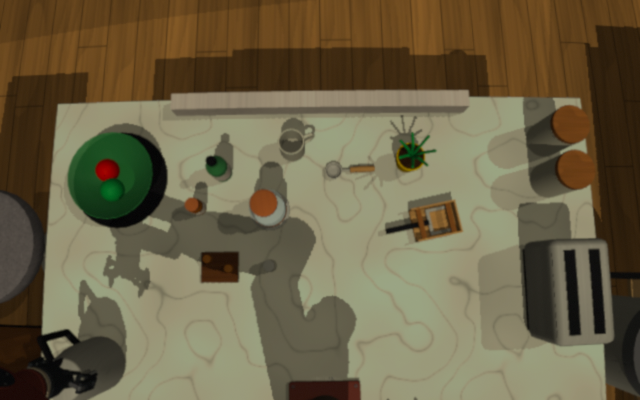

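View pics/scene0.png

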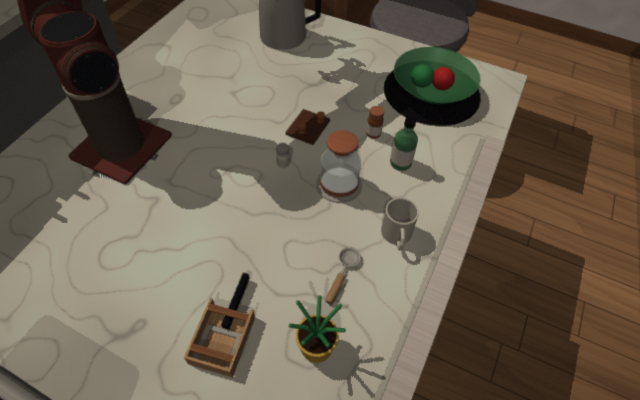

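The top view (robot base bottom centre, +x up, +y left) shows the jar with cap at about (265,205), the board with biscuits at (220,266), and the rack at (437,220) with the puller tail pointing left to (388,229). It also shows the plant (410,155), spoon (350,168), mug (292,142), oil (215,165), spice (193,205) and shaker (262,266). The scene view shows the cap at (343,142), the rack at (220,335) and the tail end at (244,278).

```bash
python3 - <<'E'
from h import *
P=lambda n,a,b:print(n,tri(('top0',*a),('scene0',*b)).round(4))
P('cap top',(264,204),(343,142))
P('tail end top',(387,228),(244,276))
for n,uv,z in[('tail',(387,228),.03),('board',(220,267),.012),('bisc1',(207,259),.038),('bisc2',(229,268),.038),('shaker',(265,266),.06),('rackc1',(408,206),.041),('rackc2',(457,201),.041),('rackc3',(463,235),.041),('rackc4',(414,242),.041),('spoon',(333,169),0),('spoon2',(374,168),0),('plant',(408,163),.06),('mug',(292,152),.0),('oil',(216,172),.0),('spice',(193,208),.0)]:
    print(n,plane('top0',*uv,z).round(3))
E
```

```text
cap top [0.5971 0.1544 0.1611]
tail end top [ 0.5331 -0.1932  0.0288]
tail [ 0.536 -0.19   0.03 ]
board [0.431 0.3   0.012]
bisc1 [0.454 0.332 0.038]
bisc2 [0.428 0.268 0.038]
shaker [0.432 0.162 0.06 ]
rackc1 [ 0.599 -0.252  0.041]
rackc2 [ 0.611 -0.399  0.041]
rackc3 [ 0.511 -0.41   0.041]
rackc4 [ 0.494 -0.265  0.041]
spoon [ 0.721 -0.037  0.   ]
spoon2 [ 0.722 -0.162  0.   ]
plant [ 0.723 -0.254  0.06 ]
mug [0.776 0.087 0.   ]
oil [0.717 0.32  0.   ]
spice [0.608 0.387 0.   ]
```

```bash
python3 - <<'E'
from h import *
d=json.load(open('pics/wrist0.json'));print(np.round(d['hand_eye'],3),np.round(d['K'],0),d['k1'])
E
```

Request:
nudge_tcp(motion=[[[-0.0223,-0.0209,0,0],[-0.0223,-0.0209,0,0],[-0.0223,-0.0209,0,0],[-0.0223,-0.0209,0,0],[-0.0223,-0.0209,0,0],[-0.0223,-0.0209,0,0],[-0.0223,-0.0209,0,0],[-0.0223,-0.0209,0,0],[-0.0223,-0.0209,0,0],[-0.0223,-0.0209,0,0],[-0.0223,-0.0209,0,0],[-0.0223,-0.0209,0,0],[-0.0223,-0.0209,0,0],[-0.0223,-0.0209,0,0],[0,0,0,0],[0,0,0,0]]])

```text
clock: 1.48
ee_pos: [0.4, 0.2186, 0.2311]
tcp_rot: [[-0.95, 0.312, -0.0], [0.312, 0.95, 0.0], [0.0, -0.0, -1.0]]
wrist_force: [0.2, 0.2, -0.5]
gripper_width: 0.0855
gripper_force: 0.0
```

```bash
python3 - <<'E'
from h import *
grab('wrist','w1')
E
```

```text
(no output)
```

View pics/w1.png

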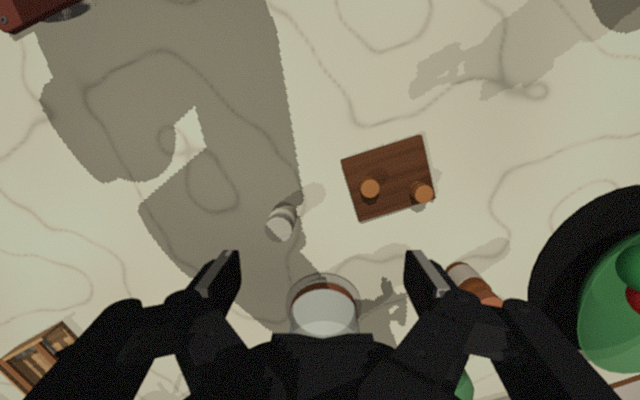

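Wrist view 1: the biscuit tops are at about (371,188) and (422,193) on the board, the shaker at (281,222), and the jar is partly hidden below the gripper at (325,305).

Request:
nudge_tcp(motion=[[[-0.0227,-0.021,0,0],[-0.0227,-0.021,0,0],[-0.0227,-0.021,0,0],[-0.0227,-0.021,0,0],[-0.0227,-0.021,0,0],[-0.0227,-0.021,0,0],[-0.0227,-0.021,0,0],[-0.0227,-0.021,0,0],[-0.0227,-0.021,0,0],[-0.0227,-0.021,0,0],[0,0,0,6.6],[0,0,0,6.6],[0,0,0,6.6],[0,0,0,6.6],[0,0,0,6.6],[0,0,0,6.6],[0,0,0,6.6],[0,0,0,6.6],[0,0,0,6.6],[0,0,0,6.6]]])

```text
clock: 3.2
ee_pos: [0.5507, -0.0481, 0.231]
tcp_rot: [[-0.101, 0.995, -0.001], [0.995, 0.101, 0.001], [0.001, -0.0, -1.0]]
wrist_force: [0.3, -0.8, -0.1]
gripper_width: 0.0858
gripper_force: 0.0
```

Request:
nudge_tcp(motion=[[[0,0,0,0],[0,0,0,0]]])

```text
clock: 3.37
ee_pos: [0.5507, -0.0486, 0.2311]
tcp_rot: [[-0.11, 0.994, -0.0], [0.994, 0.11, 0.0], [0.0, -0.0, -1.0]]
wrist_force: [-0.3, -0.4, 0.1]
gripper_width: 0.0852
gripper_force: 0.0
```

```bash
python3 - <<'E'
from h import *
grab('wrist','w2')
E
```

```text
(no output)
```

View pics/w2.png

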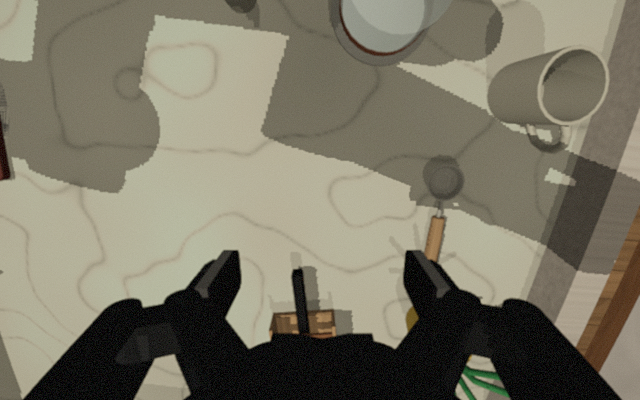

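Wrist view 2: the handle tail end is at (297,269) and the rack's open end at (303,322); the jar body is cut off at the top (380,30), the spoon is at (440,200) and the mug at (550,85).

Request:
nudge_tcp(motion=[[[-0.03,0,0,0],[-0.03,0,0,0],[-0.03,0,0,0],[-0.03,0,0,0],[-0.03,0,0,0],[-0.01,0,0,0],[0,0,0,0],[0,0,0,0]]])

```text
clock: 4.08
ee_pos: [0.5673, -0.2086, 0.2309]
tcp_rot: [[-0.106, 0.994, -0.001], [0.994, 0.106, 0.001], [0.001, -0.0, -1.0]]
wrist_force: [0.9, 0.3, -0.4]
gripper_width: 0.0859
gripper_force: 0.0
```

```bash
python3 - <<'E'
from h import *
grab('wrist','w3')
E
```

Request:
nudge_tcp(motion=[[[-0.01,0,0.03,0],[-0.01,0,0.03,0],[-0.01,0,0.03,0],[0,0,0,0],[0,0,0,0]]])

```text
clock: 4.55
ee_pos: [0.5693, -0.2367, 0.1395]
tcp_rot: [[-0.106, 0.994, -0.004], [0.994, 0.106, 0.003], [0.003, -0.004, -1.0]]
wrist_force: [0.5, 0.8, 1.7]
gripper_width: 0.0855
gripper_force: 0.0
```

```bash
python3 - <<'E'
from h import *
grab('wrist','w4')
a=cv2.imread('pics/w3.png');b=cv2.imread('pics/w4.png')
cv2.imwrite('pics/m34.png',np.vstack([a[100:400,:],b[100:400,:]]))
E
```

```text
(no output)
```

View pics/m34.png

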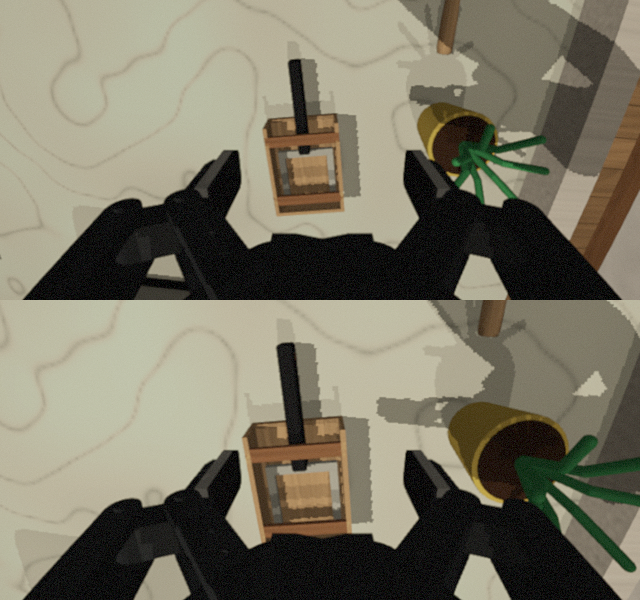

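The lower strip (w4, offset rows) shows the handle as a black bar: tail end at about (286,143), bar entering the rack near (293,225). In w3 it runs from (294,160) to (303,235).

```bash
cat >> h.py <<'E'
def handle(fn,win,thr=45):
    "dark bar in window (u0,v0,u1,v1): per-row centres; returns top-most end mid and line fit u=a+b v, widths"
    im=cv2.imread(f'pics/{fn}.png').max(2);u0,v0,u1,v1=win
    m=(im[v0:v1,u0:u1]<thr).astype(np.uint8)
    n,l,s,c=cv2.connectedComponentsWithStats(m);k=1+np.argmax(s[1:,4]);m=l==k
    vs,us=np.nonzero(m);rows=np.unique(vs)
    ctr=np.array([[us[vs==r].mean()+u0,r+v0,(vs==r).sum()] for r in rows])
    return ctr
E
python3 - <<'E'
from h import *
C={}
for fn,w in(('w3',(275,130,320,232)),('w4',(262,110,318,232))):
    c=handle(fn,w);print(fn,c[:4].round(1).tolist(),c[-1].round(1),len(c))
    g=c[c[:,2]>.7*np.median(c[:,2])][2:-2];b=np.polyfit(g[:,1],g[:,0],1);v=g[0,1]-2.5;C[fn]=(np.polyval(b,v),v)
    p=plane(fn,*C[fn],.03);q=plane(fn,np.polyval(b,c[-1,1]-5),c[-1,1]-5,.03);d=q-p
    print(fn,C[fn],p.round(4),q.round(4),np.degrees(np.arctan2(d[1],d[0])),np.median(g[:,2]))
print(tri(('w3',*C['w3']),('w4',*C['w4'])))
s=robot.observe();print(s['ee_pos'],s['qpos'])
E
```

```text
w3 [[295.0, 160.0, 9.0], [294.5, 161.0, 10.0], [294.0, 162.0, 11.0], [294.0, 163.0, 11.0]] [302. 231.  11.] 72
w3 (np.float64(293.86681681108524), np.float64(159.5)) [ 0.5311 -0.1874  0.03  ] [ 0.5481 -0.2739  0.03  ] -78.86451143023095 11.0
w4 [[288.5, 143.0, 8.0], [287.0, 144.0, 13.0], [286.0, 145.0, 15.0], [285.5, 146.0, 16.0]] [295.5 231.   16. ] 89
w4 (np.float64(284.92960666194193), np.float64(143.5)) [ 0.5315 -0.1886  0.03  ] [ 0.5468 -0.2662  0.03  ] -78.81565994615514 16.5
[ 0.52941326 -0.19010552  0.0124069 ]
[ 0.57081455 -0.23745556  0.14186435] [-2.99061406e+01  1.60785970e+01  9.32623723e+01  2.91491317e-02
  7.06990746e+01 -3.60264499e+01]
```

Request:
nudge_tcp(motion=[[[0.0138,-0.016,0.015,0],[0.0138,-0.016,0.015,0],[0,0,0.01,-2.5],[0,0,0,-2.5],[0,0,0,0],[0,0,0,0]]])

```text
clock: 5.1
ee_pos: [0.5377, -0.2148, 0.1041]
tcp_rot: [[-0.191, 0.982, 0.004], [0.982, 0.191, -0.002], [-0.003, 0.003, -1.0]]
wrist_force: [-0.3, -0.7, 0.6]
gripper_width: 0.0861
gripper_force: 0.0
```

```bash
python3 - <<'E'
from h import *
grab('wrist','w5')
print([plane('w3',u,v,.041).round(4)[:2].tolist() for u,v in((264,225),(277,314),(339,219),(344,312))])
c=handle('w5',(290,60,350,235));g=c[c[:,2]>.7*np.median(c[:,2])][2:-2];b=np.polyfit(g[:,1],g[:,0],1);v=g[0,1]-2.5
print(c[::12].round(1).tolist());p=plane('w5',np.polyval(b,v),v,.03);q=plane('w5',np.polyval(b,c[-1,1]-5),c[-1,1]-5,.03);d=q-p
print(p,q,np.degrees(np.arctan2(d[1],d[0])),tri(('w5',np.polyval(b,v),v),('w2',297,269)),tri(('w5',np.polyval(b,v),v),('w3',293.9,159.5)))
s=robot.observe();print(s['ee_pos'],s['tcp_rot'],s['clock'])
E
```

```text
[[0.5004, -0.2733], [0.5248, -0.4077], [0.5949, -0.255], [0.6196, -0.3939]]
[[318.0, 175.0, 13.0], [317.5, 187.0, 18.0], [317.5, 199.0, 18.0], [318.0, 211.0, 17.0], [318.0, 223.0, 17.0]]
[ 0.52991362 -0.18576706  0.03      ] [ 0.53871743 -0.23122955  0.03      ] -79.04033655486235 [ 0.53041662 -0.18919683  0.01231318] [ 0.53009448 -0.18903401  0.01562318]
[ 0.53763905 -0.21506296  0.10395088] [[-0.19077128  0.98162724  0.00377927]
 [ 0.98163091  0.1907796  -0.00197726]
 [-0.00266194  0.00333265 -0.9999909 ]] 5.15
```

Request:
nudge_tcp(motion=[[[0,-0.002,0.02,0],[0,0,0.025,0],[0,0,0.025,0],[0,0,0.02,0],[0,0,0.008,0],[0,0,0,0],[0,0,0,0]]])

```text
clock: 5.73
ee_pos: [0.5347, -0.2156, 0.0043]
tcp_rot: [[-0.191, 0.982, 0.001], [0.982, 0.191, -0.0], [-0.001, 0.001, -1.0]]
wrist_force: [0.8, 0.5, 0.6]
gripper_width: 0.0855
gripper_force: 0.0
```

Request:
nudge_tcp(motion=[[[0,0,0,0],[0,0,0,0],[0,0,0,0],[0,0,0,0],[0,0,0,0],[0,0,0,0],[0,0,0,0],[0,0,0,0]]], jaw=0)

```text
clock: 6.4
ee_pos: [0.5342, -0.2154, 0.0037]
tcp_rot: [[-0.191, 0.982, 0.0], [0.982, 0.191, -0.0], [-0.0, 0.0, -1.0]]
wrist_force: [-0.8, 0.6, 3.1]
gripper_width: 0.0148
gripper_force: 61.4
```

Request:
nudge_tcp(motion=[[[0.005,0,-0.001,0],[0.01,0,0,0],[0.015,0,0,0],[0.015,0,0,0],[0.015,0,0,0]]])

```text
clock: 6.82
ee_pos: [0.5217, -0.1544, 0.004]
tcp_rot: [[-0.191, 0.982, -0.001], [0.982, 0.191, 0.0], [0.0, -0.0, -1.0]]
wrist_force: [-0.7, 0.2, -1.3]
gripper_width: 0.0148
gripper_force: 60.9
```

Request:
nudge_tcp(motion=[[[0.015,0,0,0],[0.015,0,0,0],[0.015,0,0,0],[0.015,0,0,0],[0.015,0,0,0],[0.015,0,0,0],[0.01,0,0,0],[0,0,0,0],[0,0,0,0]]])

```text
clock: 7.57
ee_pos: [0.5032, -0.0576, 0.0043]
tcp_rot: [[-0.193, 0.981, 0.0], [0.981, 0.193, -0.0], [-0.0, -0.0, -1.0]]
wrist_force: [0.5, 0.4, -0.6]
gripper_width: 0.0148
gripper_force: 60.7
```

```bash
python3 - <<'E'
from h import *
grab('top','t1');grab('wrist','w6');grab('scene','s1')
a=cv2.imread('pics/t1.png')[130:280,240:480];b=cv2.imread('pics/s1.png')[200:380,150:438]
f=lambda x:cv2.resize(x,(600,300))
cv2.imwrite('pics/m1.png',np.vstack([f(a),f(b)]))
E
```

```text
(no output)
```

View pics/m1.png

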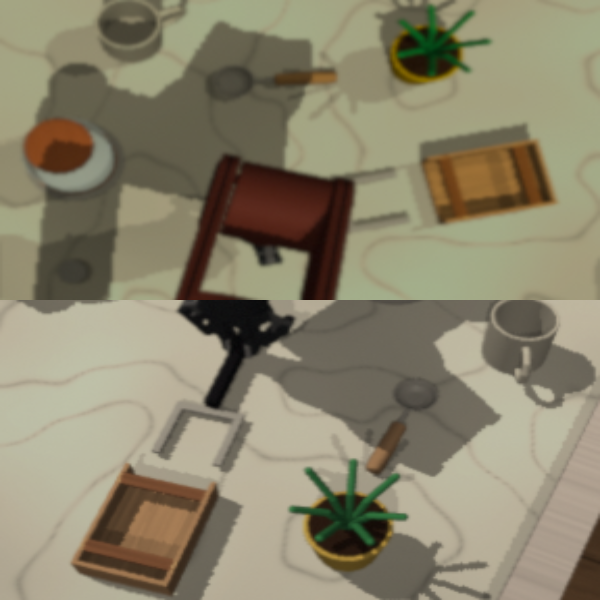

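The puller is out: the upper crop shows the fork prongs clear left of the rack's open end, and the lower crop shows both prong tips about 10+ mm in front of the rack.

Request:
nudge_tcp(motion=[[[0.01,0,0,0],[0.01,0,0.001,0],[0,0,0.001,0],[0,0,0.001,0],[0,0,0.001,0],[0,0,0,0],[0,0,0,0]]])

```text
clock: 8.3
ee_pos: [0.4995, -0.0385, 0.0005]
tcp_rot: [[-0.191, 0.982, -0.0], [0.982, 0.191, 0.0], [0.0, -0.0, -1.0]]
wrist_force: [-1.6, 1.9, 2.1]
gripper_width: 0.0149
gripper_force: 62.9
```

Request:
nudge_tcp(motion=[[[0,0,0.001,0],[0,0,0.001,0],[0,0,0,0],[0,0,0,0]]])

```text
clock: 8.63
ee_pos: [0.4996, -0.0385, 0.0003]
tcp_rot: [[-0.191, 0.982, -0.001], [0.982, 0.191, 0.0], [0.001, -0.001, -1.0]]
wrist_force: [-10.7, 3.7, 22.9]
gripper_width: 0.0147
gripper_force: 75.0
```

Request:
nudge_tcp(motion=[[[0,0,-0.0015,0],[0,0,0,0],[0,0,0,0]]])

```text
clock: 8.88
ee_pos: [0.5002, -0.0389, 0.0004]
tcp_rot: [[-0.191, 0.982, 0.001], [0.982, 0.191, -0.0], [-0.001, 0.001, -1.0]]
wrist_force: [-1.4, 1.2, 6.5]
gripper_width: 0.015
gripper_force: 65.6
```

Request:
nudge_tcp(motion=[[[0,0,0,0],[0,0,0,0],[0,0,0,0],[0,0,0,0]]], jaw=0.024)

```text
clock: 9.22
ee_pos: [0.5002, -0.0389, 0.0]
tcp_rot: [[-0.191, 0.982, 0.001], [0.982, 0.191, -0.0], [-0.001, 0.001, -1.0]]
wrist_force: [1.5, -0.7, 2.8]
gripper_width: 0.0237
gripper_force: 1.1
```

Request:
nudge_tcp(motion=[[[0,0,0,0],[0,0,-0.015,0],[0,0,-0.02,0],[0,0,-0.02,0],[-0.015,0,-0.015,0],[-0.015,0,0,0],[-0.015,0,0,0],[0,0,0,0],[0,0,0,0]]], jaw=0.085)

```text
clock: 9.97
ee_pos: [0.5075, -0.083, 0.0693]
tcp_rot: [[-0.19, 0.982, -0.001], [0.982, 0.19, 0.001], [0.001, -0.001, -1.0]]
wrist_force: [0.5, 0.2, 0.5]
gripper_width: 0.0848
gripper_force: 0.0
```

```bash
python3 - <<'E'
from h import *
grab('wrist','w7')
E
```

```text
(no output)
```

View pics/w7.png

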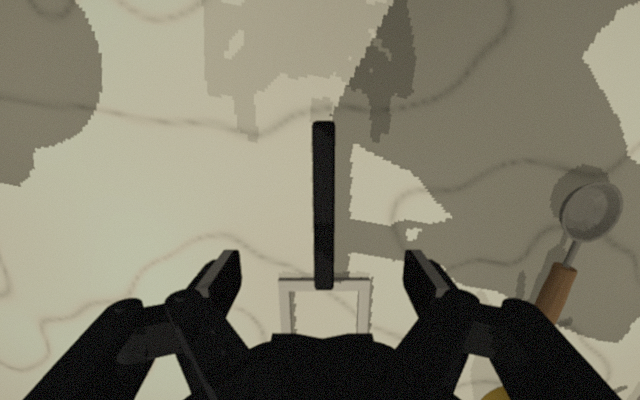

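Wrist view 7: the puller lies flat on the worktop, handle from (324,122) to (324,288), bridge back edge at v≈279 from u=279 to 372.

```bash
python3 - <<'E'
from h import *
c=handle('w7',(300,100,345,300));g=c[(c[:,2]>.7*np.median(c[:,2]))][3:-3];b=np.polyfit(g[:,1],g[:,0],1)
v0,v1=g[0,1]-3,g[-1,1]+3
p=plane('w7',np.polyval(b,v0),v0,.022);q=plane('w7',np.polyval(b,v1),v1,.022);d=(q-p);L=np.linalg.norm(d);d/=L
print(v0,v1,np.median(g[:,2]),p,q,L,np.degrees(np.arctan2(d[1],d[0])))
bl,br=plane('w7',279,279,.006),plane('w7',372,278,.006);print(bl,br,np.linalg.norm(bl-br),(bl+br)/2)
s=robot.observe();t=s['ee_pos'];R=np.array(s['tcp_rot'])
G=q-.025*d;print('grip',G,'tool delta',R.T@(G-t),np.degrees(np.arctan2(R[1,0],R[0,0])),t)
E
```

```text
122.0 288.0 20.0 [ 0.49584436 -0.01339004  0.022     ] [ 0.52037394 -0.13667361  0.022     ] 0.12570019913720312 -78.74688993480555
[ 0.48353376 -0.14582962  0.006     ] [ 0.56054523 -0.12987235  0.006     ] 0.07864732199565865 [ 0.5220395  -0.13785099  0.006     ]
grip [ 0.51549535 -0.11215424  0.022     ] tool delta [-0.03084546  0.00249633  0.04704061] 100.97481397449721 [ 0.50725293 -0.08238765  0.06907978]
```

Request:
nudge_tcp(motion=[[[-0.0155,0.0015,0.01,0],[-0.0155,0.0015,0.02,0],[0,0,0.02,0],[0,0,0.012,0],[0,0,0.004,0],[0,0,0,0],[0,0,0,0]]])

```text
clock: 10.6
ee_pos: [0.5169, -0.1119, 0.0039]
tcp_rot: [[-0.192, 0.981, -0.0], [0.981, 0.192, 0.0], [0.0, -0.0, -1.0]]
wrist_force: [0.3, 0.6, -0.1]
gripper_width: 0.085
gripper_force: 0.0
```

Request:
nudge_tcp(motion=[[[0,0,0,0],[0,0,0,0],[0,0,0,0],[0,0,0,0],[0,0,0,0],[0,0,0,0],[0,0,0,0],[0,0,0,0]]], jaw=0)

```text
clock: 11.27
ee_pos: [0.5174, -0.1128, 0.0043]
tcp_rot: [[-0.191, 0.982, 0.001], [0.982, 0.191, -0.0], [-0.0, 0.001, -1.0]]
wrist_force: [-0.3, 0.4, 3.8]
gripper_width: 0.0145
gripper_force: 61.0
```

Request:
nudge_tcp(motion=[[[0,0,-0.01,0],[0,0,-0.02,0],[0,0,-0.03,0],[0,0,-0.03,0],[0,0,-0.03,0],[0,0,-0.03,0],[0,0,-0.03,0],[0.02,0,-0.03,0],[0.024,0.001,-0.03,0],[0.025,0.001,-0.01,0],[0.025,0.001,0,0],[0.02,0.002,0,0],[0,0,0,0],[0,0,0,0],[0,0,0,0]]])

```text
clock: 12.52
ee_pos: [0.4998, -0.0, 0.2537]
tcp_rot: [[-0.192, 0.981, -0.0], [0.981, 0.192, -0.0], [-0.0, -0.001, -1.0]]
wrist_force: [-0.0, -0.4, -2.0]
gripper_width: 0.0147
gripper_force: 60.3
```

```bash
python3 - <<'E'
from h import *
grab('wrist','w8')
E
```

Request:
nudge_tcp(motion=[[[0.025,-0.005,0,0],[0.025,-0.005,0,0],[0,0,0,0],[0,0,0,0],[0,0,0,0]]])

```text
clock: 12.98
ee_pos: [0.4809, 0.0465, 0.2537]
tcp_rot: [[-0.191, 0.982, -0.0], [0.982, 0.191, -0.001], [-0.001, -0.0, -1.0]]
wrist_force: [0.5, -0.0, -1.1]
gripper_width: 0.0146
gripper_force: 60.3
```

```bash
python3 - <<'E'
from h import *
grab('wrist','w9');print(robot.observe()['clock'])
a=cv2.imread('pics/w8.png');b=cv2.imread('pics/w9.png')
cv2.imwrite('pics/m89.png',np.vstack([a[:300],b[:300]]))
E
```

```text
13.0333
```

View pics/m89.png

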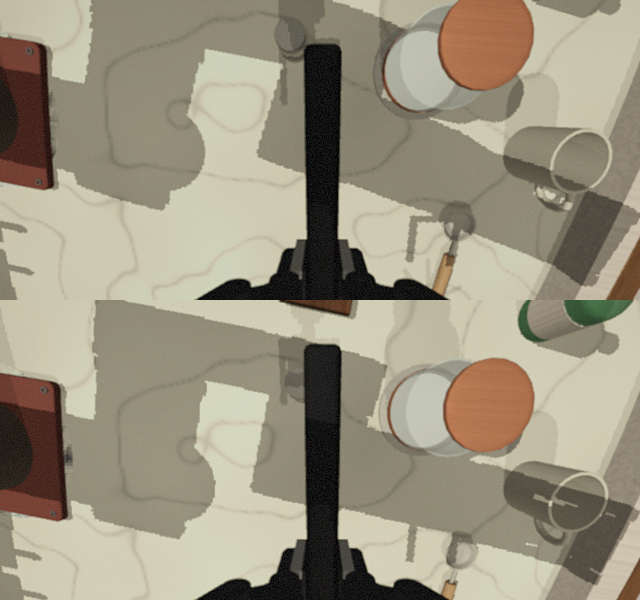

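Both crops show the copper cap disc clearly: centre about (487,42) in w8 (top edge slightly cut) and (489,105) in w9, radius about 46 px; the puller is held straight between the fingers.

```bash
cat >> h.py <<'E'
def circ(P):
    P=np.asarray(P);A=np.c_[2*P,np.ones(len(P))];s=np.linalg.lstsq(A,(P**2).sum(1),rcond=None)[0]
    return s[0],s[1],np.sqrt(s[2]+s[0]**2+s[1]**2)
def orange(fn,win,sat=110,hue=14):
    im=cv2.cvtColor(cv2.imread(f'pics/{fn}.png'),cv2.COLOR_BGR2HSV);u0,v0,u1,v1=win
    w=im[v0:v1,u0:u1];m=((w[...,0]<hue)&(w[...,1]>sat)&(w[...,2]>90)).astype(np.uint8)
    m=cv2.morphologyEx(m,cv2.MORPH_OPEN,np.ones((5,5)))
    c=max(cv2.findContours(m,cv2.RETR_EXTERNAL,cv2.CHAIN_APPROX_NONE)[0],key=cv2.contourArea)
    return c[:,0]+[u0,v0]
E
python3 - <<'E'
from h import *
C={}
for fn,w in(('w8',(425,0,560,130)),('w9',(430,40,560,170)),('top0',(245,180,290,225))):
    c=orange(fn,w,80 if fn[0]=='t' else 110,18);c=c[c[:,1]>1]
    C[fn]=circ(c)[:2] if fn!='top0' else cv2.minEnclosingCircle(c)[0]
    print(fn,len(c),np.round(circ(c),1),[np.round(circ([plane(fn,u,v,z)[:2] for u,v in c]),4).tolist() for z in(.16,.166)])
print(tri(('w8',*C['w8']),('w9',*C['w9'])),tri(('w9',*C['w9']),('top0',*C['top0'])))
# biscuits height/pos from w1 + top0
print([plane('w1',u,v,.038).round(4) for u,v in((371,188),(422,193))])
s=robot.observe();print(s['ee_pos'],s['qpos'])
E
```

```text
w8 214 [485.   40.3  48. ] [[0.5998, 0.1553, 0.0371], [0.5969, 0.1532, 0.0362]]
w9 260 [488.4 104.7  45.4] [[0.6001, 0.1548, 0.0369], [0.5968, 0.1538, 0.036]]
top0 79 [262.8 202.5  13.7] [[0.5988, 0.156, 0.0362], [0.5979, 0.1552, 0.036]]
[0.60251728 0.15690264 0.15381715] [0.59778845 0.15550946 0.16282957]
[array([0.4281, 0.2734, 0.038 ]), array([0.4543, 0.3327, 0.038 ])]
[0.48103565 0.04640278 0.2537691 ] [-3.83116584e+00 -8.03679882e+00  1.06344664e+02 -2.77009726e-02
  8.16879191e+01 -1.47902439e+01]
```

Request:
nudge_tcp(motion=[[[0.024,-0.0097,0,0],[0.024,-0.0097,0,0],[0.024,-0.0097,0,0],[0,0,0,-6.7],[0,0,0,-6.7],[0,0,0,-6.7],[0,0,0,-6.7],[0,0,0,-6.7],[0,0,0,-6.7],[0,0,0,-6.7],[0,0,0,-6.7],[0,0,0,-6.7],[0,0,0,-6.7],[0,0,0,-6.7],[0,0,0,-6.7],[0,0,0,-6.7],[0,0,0,-6.9],[0,0,0,0],[0,0,0,0]]])

```text
clock: 14.62
ee_pos: [0.4387, 0.1118, 0.2538]
tcp_rot: [[-0.967, -0.255, -0.0], [-0.255, 0.967, -0.0], [0.0, -0.0, -1.0]]
wrist_force: [0.6, 0.9, -1.4]
gripper_width: 0.0147
gripper_force: 60.3
```

```bash
python3 - <<'E'
from h import *
s=robot.observe();R=np.array(s['tcp_rot']);d=-R[:,0];J=np.array([.598,.1545,.1475])
print(s['ee_pos'],np.degrees(np.arctan2(d[1],d[0])),s['qpos'].round(1) if hasattr(s['qpos'],'round') else s['qpos'])
print('delta to final',R.T@(J-.0735*d-s['ee_pos']))
E
```

```text
[0.43873283 0.11178446 0.25376522] 14.744647857046138 [   4.3  -12.6  110.3   -0.    82.3 -100.4]
delta to final [-0.09141383  0.00079444  0.10623438]
```

Request:
nudge_tcp(motion=[[[0,0.0008,0.025,0],[0,0,0.025,0],[0,0,0.025,0],[0,0,0.025,0],[0,0,0.006,0],[0,0,0,0],[0,0,0,0]]])

```text
clock: 15.2
ee_pos: [0.4387, 0.1131, 0.1486]
tcp_rot: [[-0.966, -0.257, 0.0], [-0.257, 0.966, -0.0], [-0.0, -0.0, -1.0]]
wrist_force: [0.5, 0.1, -1.4]
gripper_width: 0.0144
gripper_force: 60.2
```

```bash
python3 - <<'E'
from h import *
grab('scene','s2');grab('top','t2')
a=cv2.imread('pics/s2.png')[90:240,220:460];b=cv2.imread('pics/t2.png')[150:270,180:340]
cv2.imwrite('pics/m2.png',np.vstack([cv2.resize(a,(480,300)),cv2.resize(b,(400,300))[:, :400] if 0 else cv2.resize(b,(480,300))]))
E
```

```text
(no output)
```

View pics/m2.png

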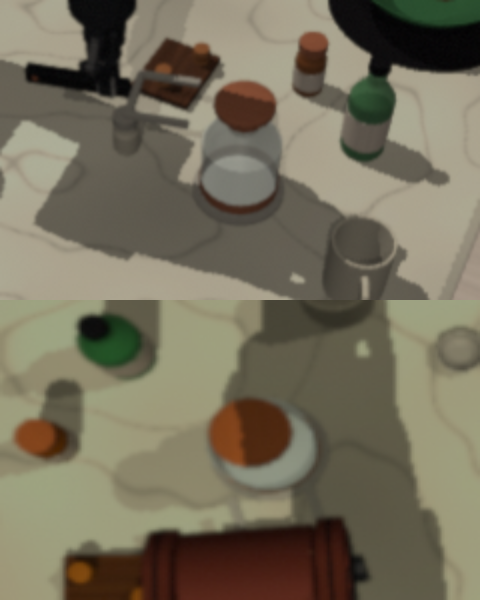

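```bash
python3 - <<'E'
from h import *
s=robot.observe();R=np.array(s['tcp_rot']);d=-R[:,0];y=R[:,1];t=np.array(s['ee_pos'])
o=t+.0735*d; o[2]=t[2]-.004
for l in(.0345,-.0345):
    print(proj('s2',o+.030*d+l*y+[0,0,.003]))
print(plane('s2',320,131,.1476),plane('s2',314,152,.1476), o+.03*d)
J=np.array([.598,.1545,.1475]);print(R.T@(J-.0735*d-t))
E
```

```text
[[319.79398971 131.50966925]]
[[313.91407811 152.11773747]]
[0.52989958 0.17624522 0.1476    ] [0.54805791 0.10816004 0.1476    ] [0.53966322 0.14001089 0.1458723 ]
[-0.09009139 -0.00105867  0.00279094]
```

Request:
nudge_tcp(motion=[[[-0.01,-0.001,0.002,0],[-0.015,0,0,0],[-0.015,0,0,0],[0,0,0,0],[0,0,0,0]]])

```text
clock: 15.72
ee_pos: [0.4781, 0.1228, 0.1472]
tcp_rot: [[-0.966, -0.259, 0.002], [-0.259, 0.966, 0.0], [-0.002, -0.0, -1.0]]
wrist_force: [-0.4, -0.6, -1.4]
gripper_width: 0.0145
gripper_force: 60.2
```

Request:
nudge_tcp(motion=[[[-0.015,0,0,0],[-0.01,0,0,0],[-0.01,0,0,0],[-0.01,0,0,0],[-0.005,0,0,0],[0,0,0,0],[0,0,0,0]]])

```text
clock: 16.3
ee_pos: [0.5251, 0.1356, 0.1459]
tcp_rot: [[-0.966, -0.259, -0.0], [-0.259, 0.966, -0.0], [0.0, -0.0, -1.0]]
wrist_force: [-0.0, -0.4, -1.4]
gripper_width: 0.0144
gripper_force: 60.2
```

```bash
python3 - <<'E'
from h import *
s=robot.observe();R=np.array(s['tcp_rot']);d=-R[:,0];t=np.array(s['ee_pos']);J=np.array([.598,.1545,.1475])
print(t,s['wrist_force'],R.T@(J-.0735*d-t))
E
```

```text
[0.5250636  0.13561085 0.14585718] [-0.01004712 -0.36882861 -1.40976773] [-0.00183897 -0.00066696 -0.00167726]
```

Request:
nudge_tcp(motion=[[[-0.0015,-0.0005,-0.003,0],[0,0,-0.003,0],[0,0,-0.003,0],[0,0,-0.002,0],[0,0,0,0]]])

```text
clock: 16.72
ee_pos: [0.5264, 0.1355, 0.1566]
tcp_rot: [[-0.966, -0.259, -0.001], [-0.259, 0.966, -0.0], [0.001, 0.0, -1.0]]
wrist_force: [0.7, -0.7, -4.8]
gripper_width: 0.0148
gripper_force: 59.6
```

Request:
nudge_tcp(motion=[[[0,0,-0.002,0],[0,0,-0.002,0],[0,0,-0.002,0],[0,0,-0.002,0],[0,0,-0.002,0],[0,0,-0.002,0],[0,0,0,0]]])

```text
clock: 17.3
ee_pos: [0.528, 0.1357, 0.1704]
tcp_rot: [[-0.966, -0.259, 0.003], [-0.259, 0.966, 0.0], [-0.003, -0.0, -1.0]]
wrist_force: [0.5, -0.3, -2.0]
gripper_width: 0.0145
gripper_force: 60.2
```

Request:
nudge_tcp(motion=[[[0,0,-0.002,0],[0,0,-0.002,0],[0,0,-0.002,0],[0,0,-0.002,0],[0,0,-0.002,0],[0,0,0,0],[0,0,0,0]]])

```text
clock: 17.88
ee_pos: [0.527, 0.1356, 0.179]
tcp_rot: [[-0.966, -0.259, 0.0], [-0.259, 0.966, 0.0], [-0.0, -0.0, -1.0]]
wrist_force: [-0.6, 0.1, -2.4]
gripper_width: 0.0146
gripper_force: 60.2
```

```bash
python3 - <<'E'
from h import *
grab('scene','s3')
cv2.imwrite('pics/m3.png',cv2.resize(cv2.imread('pics/s3.png')[60:220,230:430],(700,560)))
E
```

View pics/m3.png

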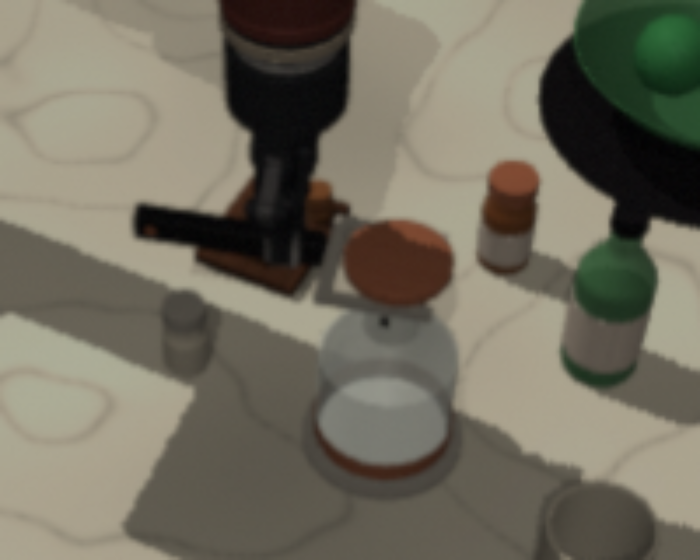

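The scene crop shows the cap lifted clear of the neck and riding on the fork (cap at about (400,262) in the crop, open neck below at (385,320)).

Request:
nudge_tcp(motion=[[[0,0,-0.005,0],[0,0,-0.01,0],[0,0,-0.015,0],[0,0,-0.01,0],[0,0,-0.005,0],[0.0018,-0.005,0,0],[0.0036,-0.01,0,0],[0.0055,-0.015,0,0],[0.0073,-0.0203,0,0],[0.0073,-0.0203,0,0],[0.0073,-0.0203,0,0],[0.0073,-0.0203,0,0],[0.0073,-0.0203,0,0],[0.0073,-0.0203,0,0],[0.0073,-0.0203,0,0],[0.0055,-0.015,0,0],[0.0036,-0.01,0,0],[0.0018,-0.005,0,0],[0,0,0,0],[0,0,0,0]]])

```text
clock: 19.6
ee_pos: [0.5087, -0.0784, 0.2235]
tcp_rot: [[-0.966, -0.259, -0.001], [-0.259, 0.966, 0.001], [0.0, 0.001, -1.0]]
wrist_force: [0.0, 0.0, -1.2]
gripper_width: 0.0144
gripper_force: 60.2
```

Request:
nudge_tcp(motion=[[[0,0,0.005,0],[0,0,0.012,0],[0,0,0.018,0],[0,0,0.02,0],[0,0,0.02,0],[0,0,0.02,0],[0,0,0.02,0],[0,0,0.02,0],[0,0,0.016,0],[0,0,0.01,0],[0,0,0.006,0],[0,0,0.003,0],[0,0,0.002,0],[0,0,0,0],[0,0,0,0]]])

```text
clock: 20.85
ee_pos: [0.5096, -0.0787, 0.0527]
tcp_rot: [[-0.966, -0.259, 0.002], [-0.259, 0.966, -0.0], [-0.001, -0.001, -1.0]]
wrist_force: [-0.2, 0.8, -1.0]
gripper_width: 0.0148
gripper_force: 60.2
```

The picture budget is used up, so I'll check the cap numerically.

```bash
python3 - <<'E'
from h import *
grab('scene','s4');grab('top','t4')
s=robot.observe();t=np.array(s['ee_pos']);R=np.array(s['tcp_rot']);d=-R[:,0]
o=t+.0735*d;o[2]=t[2]-.004+.017
print('expected cap top',o,proj('s4',o),proj('t4',o),s['wrist_force'])
for fn in('s4','t4','s3'):
    im=cv2.cvtColor(cv2.imread(f'pics/{fn}.png'),cv2.COLOR_BGR2HSV)
    m=((im[...,0]<18)&(im[...,1]>100)&(im[...,2]>60)).astype(np.uint8);m=cv2.morphologyEx(m,cv2.MORPH_OPEN,np.ones((3,3)))
    n,l,st,c=cv2.connectedComponentsWithStats(m)
    print(fn,[(c[i].round(0).tolist(),st[i,2:].tolist(),cv2.mean(im,(l==i).astype(np.uint8))[:3]) for i in range(1,n) if 60<st[i,4]<1500])
E
```

```text
expected cap top [ 0.58063375 -0.05974246  0.06571392] [[293.0489787  229.95617453]] [[342.76197966 212.21837687]] [-0.43794772 -1.16701006 -2.22581741]
s4 [([150.0, 7.0], [19, 14, 106], (4.235849056603773, 139.73584905660377, 61.764150943396224)), ([516.0, 11.0], [40, 16, 249], (12.261044176706827, 151.0562248995984, 63.012048192771076)), ([109.0, 17.0], [32, 23, 422], (4.431279620853081, 149.42417061611374, 72.10426540284361)), ([241.0, 56.0], [74, 90, 417], (4.3980815347721816, 147.94964028776977, 69.09112709832134)), ([186.0, 66.0], [80, 108, 858], (4.333333333333333, 146.91491841491842, 70.81585081585082)), ([608.0, 37.0], [29, 12, 151], (12.357615894039736, 150.78807947019868, 62.33112582781457)), ([41.0, 44.0], [11, 20, 104], (5.211538461538462, 140.4519230769231, 68.96153846153847)), ([443.0, 78.0], [22, 22, 397], (1.4987405541561711, 197.38287153652394, 115.8816120906801)), ([246.0, 108.0], [52, 38, 1127], (4.323868677905945, 147.86335403726707, 77.36468500443657)), ([375.0, 115.0], [16, 18, 216], (9.99537037037037, 153.56944444444443, 107.51851851851852)), ([307.0, 122.0], 
[... 3133 characters left out ...]
742105263157895, 148.19736842105263, 75.81315789473685)), ([480.0, 275.0], [50, 32, 781], (14.151088348271447, 137.37259923175415, 63.170294494238156)), ([335.0, 288.0], [17, 29, 228], (14.76315789473684, 122.47807017543859, 116.78070175438596)), ([477.0, 311.0], [76, 37, 825], (14.152727272727272, 137.73090909090908, 62.60121212121212)), ([545.0, 305.0], [25, 12, 85], (14.129411764705882, 138.4, 61.411764705882355)), ([535.0, 333.0], [21, 11, 90], (14.155555555555557, 137.62222222222223, 61.47777777777778)), ([440.0, 369.0], [36, 16, 332], (14.1355421686747, 137.75301204819277, 62.06927710843374)), ([437.0, 388.0], [51, 27, 773], (14.082794307891334, 138.18240620957312, 63.24062095730919))]
```

The cap is on the fork as expected (scene pixel (294,231) against the predicted (293,230)). Lowering slowly.

Request:
nudge_tcp(motion=[[[0,0,0.005,0],[0,0,0.01,0],[0,0,0.01,0],[0,0,0.005,0],[0,0,0.002,0],[0,0,0.002,0],[0,0,0.001,0],[0,0,0.001,0],[0,0,0.001,0],[0,0,0.002,0],[0,0,0.002,0],[0,0,0.002,0],[0,0,0,0],[0,0,0,0]]])

```text
clock: 22.12
ee_pos: [0.5088, -0.0785, 0.0087]
tcp_rot: [[-0.966, -0.259, -0.0], [-0.259, 0.966, 0.0], [0.0, 0.0, -1.0]]
wrist_force: [-0.4, 0.2, -1.6]
gripper_width: 0.0143
gripper_force: 60.2
```

Request:
nudge_tcp(motion=[[[0,0,0.002,0],[0,0,0.001,0],[0,0,0.001,0],[0,0,0,0],[0,0,0,0]]])

```text
clock: 22.53
ee_pos: [0.5088, -0.0785, 0.0047]
tcp_rot: [[-0.966, -0.259, -0.0], [-0.259, 0.966, 0.0], [0.0, 0.0, -1.0]]
wrist_force: [0.7, 0.6, -1.5]
gripper_width: 0.0143
gripper_force: 60.2
```

Request:
nudge_tcp(motion=[[[0,0,0.001,0],[0,0,0.001,0],[0,0,0,0],[0,0,0,0]]])

```text
clock: 22.87
ee_pos: [0.5091, -0.0786, 0.0043]
tcp_rot: [[-0.966, -0.259, -0.0], [-0.259, 0.966, -0.0], [0.0, 0.0, -1.0]]
wrist_force: [-5.6, 1.6, 12.3]
gripper_width: 0.0144
gripper_force: 62.2
```

Request:
nudge_tcp(motion=[[[0,0,-0.0012,0],[0,0,0,0],[0,0,0,0],[0,0,0,0],[0,0,0,0]]], jaw=0.026)

```text
clock: 23.28
ee_pos: [0.5088, -0.0785, 0.0038]
tcp_rot: [[-0.966, -0.259, -0.0], [-0.259, 0.966, 0.0], [0.0, 0.0, -1.0]]
wrist_force: [0.8, 0.5, 0.4]
gripper_width: 0.0264
gripper_force: 0.0
```

Request:
nudge_tcp(motion=[[[0,0,0,0],[0,0,0,0],[0,0,0,0],[0,0,-0.01,0],[0,0,-0.02,0],[0,0,-0.03,0],[0,0,-0.03,0],[0,0,-0.03,0],[0,0,-0.03,0],[0,0,-0.03,0],[0,0,0,0],[0,0,0,0]]], jaw=0.06)

```text
clock: 24.28
ee_pos: [0.5106, -0.079, 0.1872]
tcp_rot: [[-0.966, -0.259, 0.006], [-0.259, 0.966, -0.002], [-0.005, -0.003, -1.0]]
wrist_force: [-1.1, 0.6, 0.1]
gripper_width: 0.06
gripper_force: 0.0
```

```bash
python3 - <<'E'
from h import *
grab('scene','s5');grab('wrist','w10')
im=cv2.cvtColor(cv2.imread('pics/s5.png'),cv2.COLOR_BGR2HSV);c=orange('s5',(250,210,330,270),100,18)
print(cv2.fitEllipse(c),proj('s5',[.5806,-.0597,.029]),proj('s5',[.5806,-.0597,.0]))
c=handle('w10',(290,0,360,240));print(c[::25].round(1).tolist(),c[-1],robot.observe()['qpos'])
E
```

```text
((291.1494445800781, 240.63856506347656), (20.479888916015625, 28.763042449951172), 123.82904052734375) [[293.45215412 238.49013232]] [[293.7593624 244.9286618]]
[[322.0, 90.0, 7.0], [322.0, 115.0, 13.0], [322.0, 140.0, 13.0], [322.0, 165.0, 13.0], [321.5, 190.0, 12.0]] [322. 207.   9.] [-1.75517061e+01 -2.68939503e-01  1.06699638e+02 -1.19000193e-03
  7.36112750e+01 -1.22572264e+02]
```

Request:
nudge_tcp(motion=[[[-0.0043,0.016,0,0],[-0.0085,0.0322,0,0],[-0.0085,0.0322,0,0],[-0.0085,0.0322,0,0],[-0.0085,0.0322,0,0],[-0.0085,0.0322,0,0],[-0.0085,0.0322,0,0],[-0.0085,0.0322,0,0],[-0.0085,0.0322,0,0],[-0.0085,0.0322,0,0],[-0.0085,0.0322,0,0],[-0.0085,0.0322,0,0],[-0.0042,0.016,0,0],[0,0,0,0],[0,0,0,0],[0,0,0,0]]], jaw=0.05)

```text
clock: 25.72
ee_pos: [0.5065, 0.3199, 0.1824]
tcp_rot: [[-0.966, -0.259, -0.003], [-0.259, 0.966, -0.002], [0.003, -0.001, -1.0]]
wrist_force: [-0.2, 0.3, 0.2]
gripper_width: 0.0501
gripper_force: 0.0
```

```bash
python3 - <<'E'
from h import *
grab('wrist','w11')
E
```

Request:
nudge_tcp(motion=[[[0,0,0.03,0],[0,0,0.04,0],[0,0,0,0],[0,0,0,0],[0,0,0,0]]])

```text
clock: 26.18
ee_pos: [0.5081, 0.3204, 0.1154]
tcp_rot: [[-0.966, -0.258, 0.001], [-0.258, 0.966, 0.0], [-0.001, 0.0, -1.0]]
wrist_force: [0.7, 1.1, 0.9]
gripper_width: 0.0495
gripper_force: 0.0
```

```bash
python3 - <<'E'
from h import *
grab('wrist','w12');grab('top','t5')
for fn in('w11','w12'):
    X=[proj(fn,[.4281,.2734,.038])[0],proj(fn,[.4543,.3327,.038])[0]]
    im=cv2.cvtColor(cv2.imread(f'pics/{fn}.png'),cv2.COLOR_BGR2HSV)
    for x in X:
        u,v=x.astype(int);print(fn,u,v,im[v,u],[im[v+a,u+b].tolist() for a,b in((0,30),(0,-30),(30,0),(-30,0))])
c=orange('t5',(320,190,370,240),100,18);print('cap',cv2.fitEllipse(c),circ([plane('t5',u,v,.029)[:2] for u,v in c]))
E
```

```text
w11 297 103 [ 14 154 166] [[13, 150, 92], [29, 35, 199], [12, 173, 84], [14, 158, 100]]
w11 348 145 [ 15 151 167] [[25, 38, 186], [12, 160, 91], [27, 35, 206], [11, 149, 96]]
w12 289 95 [ 14 158 168] [[10, 147, 92], [27, 34, 204], [10, 134, 55], [14, 180, 92]]
w12 355 150 [ 14 155 170] [[23, 40, 190], [11, 144, 90], [26, 40, 154], [10, 148, 95]]
cap ((341.1603088378906, 213.81820678710938), (24.349720001220703, 24.6520938873291), 174.53318786621094) (np.float64(0.5804205261116439), np.float64(-0.05724398946396331), np.float64(0.03594534462429297))
```

Seen from above, the cap on the worktop is round (24.3×24.7 px, r≈36 mm at z=29 mm), so it stands upright. Now the biscuits.

```bash
cat >> h.py <<'E'
def tops(fn,X,r=32):
    im=cv2.cvtColor(cv2.imread(f'pics/{fn}.png'),cv2.COLOR_BGR2HSV);out=[]
    for p in X:
        u,v=proj(fn,p)[0].astype(int);m=np.zeros(im.shape[:2],np.uint8);cv2.circle(m,(int(u),int(v)),r,1,-1)
        m&=((im[...,0]<20)&(im[...,1]>100)&(im[...,2]>130)).astype(np.uint8)
        m=cv2.morphologyEx(m,cv2.MORPH_OPEN,np.ones((3,3)))
        c=max(cv2.findContours(m,cv2.RETR_EXTERNAL,cv2.CHAIN_APPROX_NONE)[0],key=cv2.contourArea)[:,0]
        out.append((np.array(circ(c)[:2]),circ([plane(fn,*q,.038)[:2] for q in c])))
    return out
E
python3 - <<'E'
from h import *
X=[[.4281,.2734,.038],[.4543,.3327,.038]]
a,b=tops('w11',X),tops('w12',X)
for p,q in zip(a,b): print(np.round(p[1],4),np.round(q[1],4),tri(('w11',*p[0]),('w12',*q[0])).round(4),p[0],q[0])
s=robot.observe();R=np.array(s['tcp_rot']);t=np.array(s['ee_pos']);print(t)
for q in b: print(R.T@(np.array([q[1][0],q[1][1],.022])-t))
E
```

```text
[0.4279 0.2716 0.0109] [0.4281 0.2717 0.0111] [0.4277 0.2712 0.034 ] [296.03447992 102.75413116] [287.57164119  94.73859887]
[0.456  0.3344 0.0109] [0.4561 0.3343 0.0111] [0.456  0.3344 0.0371] [349.33124618 147.59002081] [357.08250319 153.07489536]
[0.50914072 0.32126524 0.11688908]
[ 0.0915304  -0.02696564  0.09449209]
[0.04824829 0.02628267 0.09470735]
```

Request:
nudge_tcp(motion=[[[0.016,0.0088,0.01,0],[0.016,0.0088,0.02,0],[0.0162,0.0087,0.02,0],[0,0,0.02,0],[0,0,0.015,0],[0,0,0.006,0],[0,0,0,0],[0,0,0,0]]])

```text
clock: 26.95
ee_pos: [0.4552, 0.3344, 0.0246]
tcp_rot: [[-0.966, -0.259, 0.002], [-0.259, 0.966, 0.001], [-0.002, 0.0, -1.0]]
wrist_force: [0.4, 0.4, 1.6]
gripper_width: 0.05
gripper_force: 0.0
```

Request:
nudge_tcp(motion=[[[0,0,0,0],[0,0,0,0],[0,0,0,0],[0,0,0,0],[0,0,0,0],[0,0,0,0]]], jaw=0)

```text
clock: 27.45
ee_pos: [0.4555, 0.3345, 0.0249]
tcp_rot: [[-0.966, -0.259, 0.003], [-0.259, 0.966, 0.001], [-0.003, 0.001, -1.0]]
wrist_force: [-1.4, -0.4, 7.3]
gripper_width: 0.0214
gripper_force: 58.5
```

Request:
nudge_tcp(motion=[[[0,0,-0.01,0],[0,0,-0.03,0],[0,0,-0.03,0],[0,0,-0.03,0],[0,0,-0.03,0],[0,0,-0.03,0],[0,0,-0.02,0],[0,0,0,0],[0,0,0,0]]])

```text
clock: 28.2
ee_pos: [0.4549, 0.3343, 0.2054]
tcp_rot: [[-0.966, -0.259, 0.004], [-0.259, 0.966, 0.002], [-0.004, 0.001, -1.0]]
wrist_force: [0.0, -0.6, -0.5]
gripper_width: 0.0213
gripper_force: 58.8
```

```bash
python3 - <<'E'
from h import *
s=robot.observe();R=np.array(s['tcp_rot']);t=np.array(s['ee_pos']);print(t,R.T@(np.array([.598,.1545,.160])-t))
E
```

```text
[0.45485031 0.33430756 0.20541557] [-0.09147661 -0.21080724  0.04557964]
```

Request:
nudge_tcp(motion=[[[-0.005,-0.011,0,0],[-0.01,-0.023,0,0],[-0.01,-0.023,0,0],[-0.01,-0.023,0,0],[-0.01,-0.023,0,0],[-0.01,-0.023,0,0],[-0.01,-0.023,0,0],[-0.01,-0.023,0,0],[-0.01,-0.023,0,0],[-0.0065,-0.0145,0,0],[0,0,0,0],[0,0,0,0],[0,0,0,0]]])

```text
clock: 29.28
ee_pos: [0.5958, 0.1554, 0.202]
tcp_rot: [[-0.966, -0.259, -0.002], [-0.259, 0.966, 0.0], [0.002, 0.001, -1.0]]
wrist_force: [-0.3, 0.3, 0.6]
gripper_width: 0.0213
gripper_force: 58.8
```

```bash
python3 - <<'E'
from h import *
s=robot.observe();R=np.array(s['tcp_rot']);t=np.array(s['ee_pos']);print(t,R.T@(np.array([.598,.155,.162])-t))
grab('top','t6');grab('scene','s6')
E
```

```text
[0.59577461 0.15543191 0.20200445] [-0.00211631 -0.0010233   0.03999962]
```

Request:
nudge_tcp(motion=[[[-0.001,-0.0005,0.005,0],[-0.001,-0.0005,0.01,0],[0,0,0.007,0],[0,0,0,0],[0,0,0,0]]])

```text
clock: 29.8
ee_pos: [0.5979, 0.1548, 0.1796]
tcp_rot: [[-0.966, -0.259, -0.002], [-0.259, 0.966, -0.0], [0.002, 0.0, -1.0]]
wrist_force: [0.4, 0.0, 0.1]
gripper_width: 0.0212
gripper_force: 58.8
```

Request:
nudge_tcp(motion=[[[0,0,0.003,0],[0,0,0.003,0],[0,0,0.002,0],[0,0,0,0],[0,0,0,0]]])

```text
clock: 30.22
ee_pos: [0.5988, 0.1547, 0.1729]
tcp_rot: [[-0.966, -0.259, -0.0], [-0.259, 0.966, -0.0], [0.0, 0.0, -1.0]]
wrist_force: [0.0, -0.7, 0.4]
gripper_width: 0.0214
gripper_force: 58.8
```

Request:
nudge_tcp(motion=[[[0,0,0.002,0],[0,0,0.002,0],[0,0,0.002,0],[0,0,0,0],[0,0,0,0]]])

```text
clock: 30.63
ee_pos: [0.5987, 0.1547, 0.1667]
tcp_rot: [[-0.966, -0.259, -0.0], [-0.259, 0.966, -0.0], [0.0, 0.0, -1.0]]
wrist_force: [0.0, -0.0, -0.3]
gripper_width: 0.0213
gripper_force: 58.8
```

Request:
nudge_tcp(motion=[[[0,0,0.001,0],[0,0,0.001,0],[0,0,0.001,0],[0,0,0,0],[0,0,0,0]]])

```text
clock: 31.05
ee_pos: [0.5987, 0.1547, 0.1639]
tcp_rot: [[-0.966, -0.259, -0.0], [-0.259, 0.966, 0.0], [0.0, 0.0, -1.0]]
wrist_force: [0.4, -0.6, -0.0]
gripper_width: 0.0211
gripper_force: 58.8
```

Request:
nudge_tcp(motion=[[[0,0,0.001,0],[0,0,0.001,0],[0,0,0.001,0],[0,0,0.001,0],[0,0,0,0],[0,0,0,0]]])

```text
clock: 31.55
ee_pos: [0.5987, 0.1547, 0.1599]
tcp_rot: [[-0.966, -0.259, -0.0], [-0.259, 0.966, -0.0], [0.0, -0.0, -1.0]]
wrist_force: [0.4, 0.4, -0.2]
gripper_width: 0.0209
gripper_force: 58.8
```

Request:
nudge_tcp(motion=[[[0,0,0,0],[0,0,0,0],[0,0,0,0],[0,0,0,0],[0,0,0,0]]], jaw=0.04)

```text
clock: 31.97
ee_pos: [0.5989, 0.1547, 0.1601]
tcp_rot: [[-0.966, -0.259, 0.0], [-0.259, 0.966, -0.0], [-0.0, -0.0, -1.0]]
wrist_force: [0.3, 0.3, 0.1]
gripper_width: 0.04
gripper_force: 0.0
```

Request:
nudge_tcp(motion=[[[0,0,-0.01,0],[0,0,-0.03,0],[0,0,-0.01,0],[0.01,0.023,0,0],[0.01,0.023,0,0],[0.01,0.023,0,0],[0,0,0,0],[0,0,0,0]]], jaw=0.05)

```text
clock: 32.63
ee_pos: [0.5517, 0.2147, 0.2109]
tcp_rot: [[-0.965, -0.261, 0.002], [-0.261, 0.965, 0.0], [-0.002, -0.0, -1.0]]
wrist_force: [-0.3, 0.7, 0.8]
gripper_width: 0.0499
gripper_force: 0.0
```

```bash
python3 - <<'E'
from h import *
grab('scene','s7');grab('wrist','w13');grab('top','t7')
s=robot.observe();R=np.array(s['tcp_rot']);t=np.array(s['ee_pos']);print(t,R.T@(np.array([.428,.2717,.026])-t))
im=[cv2.cvtColor(cv2.imread(f'pics/{n}.png'),cv2.COLOR_BGR2HSV) for n in('s6','s7')]
print('jar px',[proj('s7',[.598,.155,z])[0].round(0) for z in(.011,.04,.095,.155,.166)],[proj('t7',[.598,.155,z])[0].round(0) for z in (.011,.155)])
for i in im:
    w=i[120:205,310:375];m=((w[...,0]<20)&(w[...,1]>90)).astype(np.uint8);n,l,st,c=cv2.connectedComponentsWithStats(m)
    print([(st[k].tolist()) for k in range(1,n) if st[k,4]>8])
E
```

```text
[0.55264802 0.21311035 0.21042303] [0.10542582 0.08891481 0.18428587]
jar px [array([339., 182.]), array([339., 175.]), array([341., 161.]), array([342., 144.]), array([342., 141.])] [array([269., 210.]), array([263., 203.])]
[[0, 0, 19, 24, 281], [58, 0, 7, 7, 42], [58, 15, 7, 3, 11], [10, 62, 38, 15, 128]]
[[0, 0, 19, 24, 281], [58, 0, 7, 7, 43], [57, 14, 8, 4, 11], [10, 63, 38, 14, 128]]
```

```bash
python3 - <<'E'
from h import *
g=lambda n:cv2.GaussianBlur(cv2.imread(f'pics/{n}.png'),(3,3),0).astype(int)
for a,b,w in(('s6','s7',(305,110,380,215)),('t6','t7',(240,175,300,235))):
    d=np.abs(g(a)-g(b)).max(2);m=np.zeros_like(d,np.uint8);u0,v0,u1,v1=w;m[v0:v1,u0:u1]=d[v0:v1,u0:u1]>14
    n,l,st,c=cv2.connectedComponentsWithStats(m)
    print(a,[(st[k].tolist(),g(a)[l==k].mean(0).round(),g(b)[l==k].mean(0).round()) for k in range(1,n) if st[k,4]>8])
for n in('s0','s6','s7'):
    n={'s0':'scene0'}.get(n,n);print(n,[g(n)[v,333:348:5].tolist() for v in(168,172,176,180)])
E
```

```text
s6 [([329, 110, 37, 31, 698], array([77., 87., 92.]), array([136., 155., 161.])), ([305, 149, 18, 9, 51], array([125., 143., 147.]), array([105., 120., 124.])), ([334, 168, 10, 10, 88], array([133., 142., 141.]), array([100., 110., 116.])), ([358, 172, 4, 5, 15], array([ 86.,  98., 102.]), array([110., 125., 131.]))]
t6 [([240, 175, 45, 60, 2109], array([39., 50., 76.]), array([ 90., 109., 110.]))]
scene0 [[[113, 122, 121], [130, 139, 139], [118, 127, 127]], [[135, 145, 143], [136, 146, 145], [132, 141, 140]], [[114, 122, 121], [119, 127, 127], [119, 128, 127]], [[112, 121, 120], [113, 121, 120], [112, 120, 120]]]
s6 [[[116, 125, 124], [127, 136, 135], [115, 123, 123]], [[138, 148, 146], [139, 149, 148], [134, 143, 143]], [[116, 125, 124], [121, 130, 129], [122, 131, 130]], [[115, 124, 123], [115, 124, 123], [115, 123, 122]]]
s7 [[[109, 118, 119], [98, 109, 116], [104, 113, 115]], [[130, 140, 140], [99, 110, 117], [109, 118, 122]], [[114, 123, 122], [89, 98, 102], [115, 124, 124]], [[114, 122, 121], [114, 123, 122], [114, 122, 121]]]
```

A new 10×10 px darker, browner patch at scene (339,173), inside the jar near its floor, shows that biscuit one is in. Now biscuit two.

Request:
nudge_tcp(motion=[[[0.017,0.0148,0.01,0],[0.018,0.0148,0.015,0],[0.018,0.0148,0.015,0],[0.018,0.0148,0.015,0],[0.017,0.0148,0.015,0],[0.0174,0.0149,0.015,0],[0,0,0,0],[0,0,0,0]]])

```text
clock: 33.45
ee_pos: [0.4264, 0.2717, 0.1242]
tcp_rot: [[-0.966, -0.26, -0.002], [-0.26, 0.966, -0.001], [0.002, -0.001, -1.0]]
wrist_force: [0.2, -0.7, 1.3]
gripper_width: 0.0497
gripper_force: 0.0
```

```bash
python3 - <<'E'
from h import *
s=robot.observe();R=np.array(s['tcp_rot']);t=np.array(s['ee_pos']);print(t,R.T@(np.array([.428,.2717,.026])-t))
E
```

```text
[0.42642048 0.27172384 0.1241735 ] [-0.00168969 -0.00037984  0.09817093]
```

Request:
nudge_tcp(motion=[[[-0.001,0,0.015,0],[0,0,0.025,0],[0,0,0.025,0],[0,0,0.02,0],[0,0,0.009,0],[0,0,0.003,0],[0,0,0,0],[0,0,0,0]]])

```text
clock: 34.12
ee_pos: [0.4297, 0.2726, 0.0293]
tcp_rot: [[-0.966, -0.259, 0.002], [-0.259, 0.966, 0.001], [-0.002, 0.0, -1.0]]
wrist_force: [0.5, 0.3, 0.3]
gripper_width: 0.0498
gripper_force: 0.0
```

Request:
nudge_tcp(motion=[[[0,0,0,0],[0,0,0,0],[0,0,0,0],[0,0,0,0],[0,0,0,0],[0,0,0,0]]], jaw=0)

```text
clock: 34.62
ee_pos: [0.4293, 0.2729, 0.0297]
tcp_rot: [[-0.966, -0.26, 0.003], [-0.26, 0.966, 0.001], [-0.003, 0.0, -1.0]]
wrist_force: [-1.1, -1.0, 5.9]
gripper_width: 0.0205
gripper_force: 58.5
```

Request:
nudge_tcp(motion=[[[0,0,-0.01,0],[0,0,-0.03,0],[0,0,-0.03,0],[0,0,-0.03,0],[0,0,-0.03,0],[0,0,-0.03,0],[0,0,-0.02,0],[0,0,0,0],[0,0,0,0]]])

```text
clock: 35.37
ee_pos: [0.429, 0.2729, 0.2105]
tcp_rot: [[-0.966, -0.259, 0.004], [-0.259, 0.966, 0.002], [-0.004, 0.001, -1.0]]
wrist_force: [-0.8, -0.6, -1.4]
gripper_width: 0.0209
gripper_force: 58.8
```

```bash
python3 - <<'E'
from h import *
s=robot.observe();R=np.array(s['tcp_rot']);t=np.array(s['ee_pos']);print(t,R.T@(np.array([.5987,.1547,.160])-t))
E
```

```text
[0.4290246  0.27291927 0.21048771] [-0.13298556 -0.15821312  0.05097052]
```

Request:
nudge_tcp(motion=[[[-0.0065,-0.008,0,0],[-0.0134,-0.0158,0,0],[-0.0134,-0.0158,0,0],[-0.0134,-0.0158,0,0],[-0.0134,-0.0158,0,0],[-0.0134,-0.0158,0,0],[-0.0134,-0.0158,0,0],[-0.0134,-0.0158,0,0],[-0.0134,-0.0158,0,0],[-0.0134,-0.0158,0,0],[-0.0065,-0.008,0,0],[0,0,0,0],[0,0,0,0],[0,0,0,0]]])

```text
clock: 36.53
ee_pos: [0.5971, 0.1547, 0.2071]
tcp_rot: [[-0.966, -0.26, -0.002], [-0.26, 0.966, 0.0], [0.002, 0.001, -1.0]]
wrist_force: [0.1, 0.1, 0.5]
gripper_width: 0.0206
gripper_force: 58.8
```

```bash
python3 - <<'E'
from h import *
s=robot.observe();R=np.array(s['tcp_rot']);t=np.array(s['ee_pos']);print(t,R.T@(np.array([.5995,.155,.164])-t),s['gripper_width'],s['gripper_force'])
E
```

```text
[0.59705786 0.15467075 0.20712771] [-0.00252499 -0.00034337  0.04312283] 0.02064822682728464 58.77970218658447
```

Request:
nudge_tcp(motion=[[[-0.001,0,0.005,0],[-0.0005,0,0.01,0],[0,0,0.006,0],[0,0,0.003,0],[0,0,0,0],[0,0,0,0]]])

```text
clock: 37.03
ee_pos: [0.5992, 0.1548, 0.1835]
tcp_rot: [[-0.966, -0.259, -0.001], [-0.259, 0.966, -0.0], [0.001, 0.0, -1.0]]
wrist_force: [0.5, -0.5, -0.3]
gripper_width: 0.0207
gripper_force: 58.8
```

Request:
nudge_tcp(motion=[[[0,0,0.003,0],[0,0,0.003,0],[0,0,0.002,0],[0,0,0.002,0],[0,0,0,0],[0,0,0,0]]])

```text
clock: 37.53
ee_pos: [0.5995, 0.1546, 0.1738]
tcp_rot: [[-0.966, -0.259, -0.0], [-0.259, 0.966, -0.0], [0.0, 0.0, -1.0]]
wrist_force: [0.7, -0.7, 0.0]
gripper_width: 0.0207
gripper_force: 58.8
```

Request:
nudge_tcp(motion=[[[0,0,0.002,0],[0,0,0.002,0],[0,0,0.002,0],[0,0,0.002,0],[0,0,0,0],[0,0,0,0]]])

```text
clock: 38.03
ee_pos: [0.5994, 0.1546, 0.1657]
tcp_rot: [[-0.966, -0.259, -0.0], [-0.259, 0.966, -0.0], [0.0, 0.0, -1.0]]
wrist_force: [-0.6, 1.0, 0.3]
gripper_width: 0.0205
gripper_force: 58.8
```

Bottom is about 7 mm inside the neck with no contact. Releasing after a little more.

Request:
nudge_tcp(motion=[[[0,0,0.002,0],[0,0,0.001,0],[0,0,0,0],[0,0,0,0]]])

```text
clock: 38.37
ee_pos: [0.5995, 0.1546, 0.1629]
tcp_rot: [[-0.966, -0.259, -0.0], [-0.259, 0.966, -0.0], [0.0, 0.0, -1.0]]
wrist_force: [0.3, 0.1, 0.3]
gripper_width: 0.0206
gripper_force: 58.8
```

Request:
nudge_tcp(motion=[[[0,0,0,0],[0,0,0,0],[0,0,0,0],[0,0,0,0],[0,0,0,0],[0,0,0,0]]], jaw=0.04)

```text
clock: 38.87
ee_pos: [0.5996, 0.1546, 0.1631]
tcp_rot: [[-0.966, -0.259, 0.0], [-0.259, 0.966, -0.0], [-0.0, -0.0, -1.0]]
wrist_force: [0.2, -0.5, -0.1]
gripper_width: 0.0402
gripper_force: 0.0
```

Request:
nudge_tcp(motion=[[[0,0,-0.01,0],[0,0,-0.03,0],[0,0,-0.03,0],[0.02,0.023,0,0],[0.025,0.025,0,0],[0.025,0.025,0,0],[0.025,0.025,0,0],[0,0,0,0],[0,0,0,0],[0,0,0,0]]], jaw=0.05)

```text
clock: 39.7
ee_pos: [0.483, 0.2248, 0.234]
tcp_rot: [[-0.966, -0.26, 0.002], [-0.26, 0.966, 0.0], [-0.002, -0.0, -1.0]]
wrist_force: [0.6, -0.1, 0.9]
gripper_width: 0.0504
gripper_force: 0.0
```

```bash
python3 - <<'E'
from h import *
grab('scene','s9');grab('top','t9')
g=lambda n:cv2.GaussianBlur(cv2.imread(f'pics/{n}.png'),(3,3),0).astype(int)
def diff(a,b,thr=16,box=None):
    d=np.abs(g(a)-g(b)).max(2);m=(d>thr).astype(np.uint8)
    if box: k=np.zeros_like(m);u0,v0,u1,v1=box;k[v0:v1,u0:u1]=1;m&=k
    n,l,st,c=cv2.connectedComponentsWithStats(m)
    print(a,b,[(st[k].tolist(),g(a)[l==k].mean(0).round().tolist(),g(b)[l==k].mean(0).round().tolist()) for k in range(1,n) if st[k,4]>10])
diff('s7','s9',box=(305,110,380,215));diff('scene0','s9',box=(305,130,380,215));diff('scene0','t9' if 0 else 's9',30,(280,100,420,260))
for n,w in(('s9',(260,215,330,270)),('t9',(320,190,370,240))):
    print('cap',cv2.fitEllipse(orange(n,w,100,18)))
im=cv2.cvtColor(cv2.imread('pics/s9.png'),cv2.COLOR_BGR2HSV)
s=robot.observe();print(s['clock'],s['ee_pos'],s['gripper_force'])
E
```

```text
s7 s9 [([319, 110, 7, 3, 18], [140.0, 160.0, 168.0], [122.0, 139.0, 146.0]), ([329, 110, 21, 17, 174], [115.0, 131.0, 138.0], [142.0, 162.0, 169.0]), ([305, 130, 6, 6, 30], [13.0, 21.0, 36.0], [23.0, 35.0, 58.0]), ([305, 149, 18, 28, 170], [90.0, 102.0, 106.0], [126.0, 143.0, 148.0]), ([365, 163, 15, 26, 140], [140.0, 160.0, 168.0], [96.0, 110.0, 116.0]), ([334, 176, 10, 10, 88], [111.0, 120.0, 120.0], [67.0, 76.0, 81.0])]
scene0 s9 [([305, 130, 17, 12, 147], [11.0, 19.0, 32.0], [23.0, 34.0, 57.0]), ([305, 130, 63, 47
[... 325 characters left out ...]
0, 91.0])]
scene0 s9 [([288, 100, 84, 76, 2565], [72.0, 86.0, 102.0], [133.0, 152.0, 157.0]), ([378, 100, 23, 27, 301], [78.0, 90.0, 96.0], [133.0, 152.0, 159.0]), ([366, 164, 54, 45, 1083], [138.0, 158.0, 165.0], [84.0, 96.0, 101.0]), ([335, 168, 9, 17, 129], [123.0, 131.0, 131.0], [77.0, 87.0, 93.0]), ([280, 191, 104, 69, 2622], [135.0, 154.0, 162.0], [73.0, 87.0, 104.0]), ([415, 216, 5, 12, 40], [129.0, 148.0, 155.0], [80.0, 92.0, 96.0])]
cap ((293.6690368652344, 238.59364318847656), (25.4129695892334, 29.845640182495117), 82.83191680908203)
cap ((341.1603088378906, 213.81820678710938), (24.349720001220703, 24.6520938873291), 174.53318786621094)
39.8 [0.4834614  0.22420763 0.23352827] 0.0
```

The second patch in the jar and the cap's expected upright position both check out, so I'm handing it in.

```bash
python3 -c "
from bench import robot, imaging
print(robot.finish_job())"
```

```text
the job is handed in; nothing more can be done
None
```

I handed the job in at about 40 s; images show the cap upright on the worktop beside the released puller and both biscuits in the jar, and I noticed no contact with the other things, though I did not re-measure their positions.

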